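# Set the strap cutter's fence free of backlash and shut its scale cover

## Robot

A 6-joint arm with a two-finger parallel gripper is mounted at the origin on the work surface. World frame = base frame: x ahead of the robot, y to its left, z up, the work surface at z = 0. Lengths are in m, angles in rad, forces in N, time in s.
With the tool pointing down it reaches from about 0.35 to 0.775 m from the base axis. Payload 5.5 kg.
Tool frame: the origin (TCP) lies at the very end of the fingers, on their centre line; the grasp point (between the pads) lies 19 mm behind it; z points along the fingers, y is the line along which they close (so a half turn about z gives the same grasp; the last joint's range is limited). The gripper opens to 85 mm and grips with 20 to 120 N. Pads are 22 mm wide; open, the fingers measure 114 mm over their backs; the gripper's body (76 mm by 85 mm) begins 54 mm behind the grasp point. The pads swing forward as they close: fully open they stand 13 mm farther back than shut.
Start: joints at [1.002, 0.313, 0.046, 1.304, 0, 1.431], TCP at [0.239, 0.523, 0.231] pointing down, gripper open.
Joint ranges: [-2.76, 2.76], [-0.86, 1.69], [-1.03, 1.26], [-2.2, 2.34], [-1.47, 1.5], [-3.14, 3.14]. Speed limits (rad/s): [2.57, 2.57, 3.14, 3.14, 3.14, 3.14].

## Interface

Orientations are given as a unit quaternion [w, x, y, z].
In Python, from workcell import env gives the robot as it stands. The module is installed in compiled form; this text tells all that it offers.
- The arm moves only by the tool jog_arm, never from a script. Its arguments are lists of equal length, an entry for each row: "gripper": the opening, from 0 (shut) to 1 (fully open); "offset": the shift along the world's x, y, z in cm, a list of three; "twist": the turn about the world's z in degrees. In form: {"gripper": [gripper, ...], "offset": [[dx, dy, dz], ...], "twist": [twist, ...]}. A call has exactly 8 rows; each row is the pose to reach, as a shift and turn from the pose commanded when the call began; what a row does not reach only later rows make up. A row lasts 1/8 s, in which the tool goes at most 62.5 mm and 10.7 degrees, less where a joint would pass 70% of its speed; a pose out of reach is approached as far as the arm can. A call with a gripper value outside its range is refused whole. The fingers move at their own pace and stop on an object; "squeeze" is the grip in N (left out, the last holds). Time passes only in rows, so rows that repeat a pose let the fingers close, or fill a call up. It gives the time, the measured TCP pose, the force, the opening and the grip force at its end, in the units of the state.
- env.get_state(): the state, without advancing time (a new reading comes with each control period).
- env.read_camera(name): name is "scene" or "top"; returns a dict with "image" (384x512x3 uint8, red, green, blue), "z_map" (384x512 float32, m along the optical axis (not along the pixel's ray), 0 where there is no reading), "fovy" (degrees; the focal length in pixels is half the picture's height over the tangent of half this angle, whatever the lens; pixels are square), "cx", "cy" (the principal point, pixels), "cam_to_world" (4x4, takes a point from camera to world coordinates). Camera axes: x right, y up, looking along -z (the intrinsics and any distortion apply to the point x, -y, -z); pixel columns grow to the right and rows downward; lengths in m; the calibration is good to about 2 mm. A picture is of the moment at which its call begins.
- env.hand_in(): hands the job in; it is judged then, once.
The state is a dict: "clock": time; "joint_pos": joint angles; "qvel": joint speeds; "tau": joint torques, N m; "tcp_pos": TCP position; "orientation": TCP orientation; "wrist_force": force on the tool from outside, world axes, zero at the start; "ft_torque": the same for the moment, N m; "finger_gap": finger opening in m; "grip_force": force on a finger pad.
Only numpy, scipy, OpenCV 4.12 (cv2) and the standard library are available. Lean on these libraries where they do the work, as an engineer would, in place of code of your own. Each camera call takes 0.05 s, during which the arm holds its last target. There are 200 camera calls.

## Task

Set the fence of the bench strap cutter to the marker in its scale trough: crank the handwheel so that the fence's pointer runs clearly past the marker (2 mm or more, on the wide side, away from the handwheel), then wind the fence forward again until the pointer lines up with the marker, and stop there without turning back, so that the slack of the screw stays taken up. Slide the flat cover fully shut over the scale trough. Leave the marker where it is clamped and the things on the bench where they stand.

Things in the scene. Friction and masses are not known exactly. Their poses are not given: they have to be found in the camera images.
- cutter: Bench strap cutter, a fixed grey machine, 340 mm deep (x), 360 mm wide (y). Origin: underside, below the middle of its casing; x points to its rear (away from operator and robot at yaw 0), y to the operator's left, z up. The steel bed (x -160 to 180, y -210 to 150, z 185 to 200 mm) overhangs the handwheel; a blade over-arm stands on it at x -123 to -8, y 76 to 122, up to z 275.
- axle (a point): Centre of the handwheel (dark steel, rim 125 mm across), on its level axis along the cutter's x; in the cutter's frame at (-125, 30, 120) mm. The wheel's front is at x -133 and the bed's edge above it at x -160, so the crank handle must be gripped with the tool leaning back towards the operator, some 30 to 40 degrees from vertical.
- crank (a point): Middle of the crank handle's grip zone: black, round, 22 mm thick, 58 mm long, standing out from the wheel towards the operator, parallel to the axle and 45 mm from it. This point is 45 mm in front of the wheel's centre plane (cutter x -170 mm), 21 mm from the free end. The handle revolves freely on its pin, so it can be held and led round for any number of turns.
- screw (a joint): Turn of the fence's screw, rad. Grows anticlockwise as seen by the operator (in front, looking along the cutter's +x), which moves the fence to the rear; clockwise brings it to the front. One turn (6.28) moves the fence 10 mm. Turning takes about 0.12 N m; it stays where it is left. The handwheel sits on the screw with slack.
- handwheel (a joint): Slack between handwheel and screw, rad, -0.4 to 0.4: the wheel turns freely between the ends and drives the screw only at an end. +0.4: taken up anticlockwise (driving the fence to the rear); -0.4: taken up clockwise (driving it to the front).
- pointer (a point): Tip of the fence's brass pointer in the scale trough (an open recess in the bed, x -115 to 5, y -115 to -55 mm); it points to the cutter's -y and moves with the fence along the cutter's x.
- marker_tip (a point): Tip of the width marker, a dark steel rider 18 x 20 mm with a small screw on top, clamped at the right side of the scale trough; its tip points to the cutter's +y. Pointer and marker line up when both tips have the same x in the cutter's frame. The pointer starts 8 mm or more in front of it (narrow side).
- fence (a joint): Travel of the fence, an aluminium bar 180 mm long across the bed, in m; grows to the rear (wider strap).
- marker (a joint): Where the marker is clamped along the cutter's x, in m, on the same count as fence: pointer and marker line up when the two are equal. It slips only under 12 N or more.
- cover (a joint): Travel of the trough cover in m along the cutter's +y (to the left): 0 = parked open on the right of the bed, 0.075 = fully shut against its stop. It slides with about 2 N and stays where it is left.
- cover_bar (a point): Grip point of the cover's pull bar, 220 mm above the bench. The cover is an aluminium plate 130 mm (x) by 72 mm (y), 5 mm thick, lying on the bed; the dark bar on its middle is 70 mm long along the cutter's x, 14 mm wide, its top 29 mm above the bed. The guides and end stop beside the plate are 9 mm high.
- glue_bottle: White glue bottle with a tall yellow nozzle, 66 mm wide and 192 mm high, origin under its centre; bystander.
- tin: Round tin, 84 mm wide and 110 mm high, origin under its centre; bystander.
- tape_roll: Roll of paper tape lying flat, 110 mm wide and 24 mm high, origin under its centre; bystander.
- knife: Black and blue cutter knife lying flat, 180 mm long, 26 mm wide, origin near the middle of its underside; bystander.

How it is judged:
On the way:
1. the fence's pointer has run at least 2 mm past the marker, on the wide side (x of pointer in the frame of marker_tip above 0.002 m), for 0.1 s.
At the end, for the whole second after the job is handed in: The pointer stands within 1.5 mm of the marker along the cutter's x, at rest; the handwheel's slack is taken up clockwise (slack joint below -0.2 rad); the cover is within 3 mm of fully shut (x of pointer in the frame of marker_tip between -0.0015 and 0.0015 m and value of joint handwheel below -0.2 rad and value of joint cover above 0.072 m and velocity of joint fence between -0.002 and 0.002 m/s); the robot touches nothing.
It fails at once if the marker is shifted by more than 2 mm (distance of marker_tip from where it was at the start of the episode above 0.002 m).
It fails at once if a bystander is pushed more than 20 mm (distance of any of glue_bottle, tin, tape_roll, knife from where it was at the start of the episode above 0.02 m).
It also fails if it takes over 72 s, if anything falls off the work surface, if the arm or the gripper's body presses on something with over 40 N, if the wrist force passes 120 N, or if a joint passes its speed limit or range.

## Working session

There is one attempt and no reset: what is moved stays moved. The work goes in short steps, Python scripts to look and compute and a tool call to move; the robot and the scene stay as the last step left them, time stands still between calls to the robot, and variables do not carry over. Pictures are saved under pics/ and viewed, at most 10 in all, crops included, and the job is handed in when it is done.

Besides the shell and the picture viewer there is one more tool, called after ">>>" as a command line: name --pt "numbers of a row" for each row, then --argument value for the rest. jog_arm: Moves the arm, as the interface text tells. Its arguments: {"type":"object","properties":{"gripper":{"type":"array"},"offset":{"type":"array"},"twist":{"type":"array"},"squeeze":{"type":"number"}},"required":["gripper","offset","twist"]}

```bash
mkdir -p pics; cat > h.py <<'E'
import numpy as np, cv2
from workcell import env
def cam(n):
    d=env.read_camera(n); h=d['image'].shape[0]
    d['f']=h/2/np.tan(np.radians(d['fovy'])/2); return d
def ray(d,u,v):
    T=np.array(d['cam_to_world']); r=np.array([(u-d['cx'])/d['f'],-(v-d['cy'])/d['f'],-1.])
    return T[:3,3],T[:3,:3]@r
def onz(d,u,v,z):
    o,r=ray(d,u,v); return o+r*(z-o[2])/r[2]
def pt(d,u,v):
    o,r=ray(d,u,v); return o+r*float(d['z_map'][int(v),int(u)])
def save(img,name): cv2.imwrite('pics/'+name,cv2.cvtColor(img,cv2.COLOR_RGB2BGR))
E
python3 - <<'E'
from h import *
a=cam('scene');b=cam('top')
for d in(a,b): print({k:np.round(v,3).tolist() for k,v in d.items() if k not in('image','z_map')})
save(a['image'],'s0.png');save(b['image'],'t0.png')
s=env.get_state();print(s)
E
```

```text
{'fovy': 56.901, 'cx': 257.061, 'cy': 192.918, 'cam_to_world': [[0.699, -0.629, 0.341, 0.978], [0.715, 0.609, -0.342, -0.451], [0.007, 0.483, 0.875, 1.302], [0.0, 0.0, 0.0, 1.0]], 'f': 354.351}
{'fovy': 46.36, 'cx': 247.674, 'cy': 191.049, 'cam_to_world': [[0.004, 0.998, -0.068, 0.44], [-1.0, 0.003, -0.018, -0.016], [-0.018, 0.068, 0.998, 1.454], [0.0, 0.0, 0.0, 1.0]], 'f': 448.406}
{'clock': 0.1, 'joint_pos': array([ 1.00240130e+00,  3.13922290e-01,  4.50858870e-02,  1.30359732e+00,
       -1.53231473e-05,  1.43119622e+00]), 'qvel': array([-0.00062549, -0.00120106,  0.00231869,  0.00099251,  0.00062977,
        0.00022699]), 'tau': array([ 4.09419998e-03, -4.81725419e+01,  2.99242991e+01,  1.26961918e-02,
       -2.07224394e-05, -5.93611091e-06]), 'tcp_pos': array([0.23883488, 0.52254821, 0.23049701]), 'orientation': array([-2.76615386e-04,  2.12758645e-01,  9.77104441e-01, -7.70590130e-04]), 'wrist_force': array([ 0.06670844,  0.17421901, -0.44690837]), 'ft_torque': array([-0.02344413,  0.02715657,  0.06694452]), 'grip_force': 0.0, 'finger_gap': 0.0853273287576441}
```

View pics/s0.png

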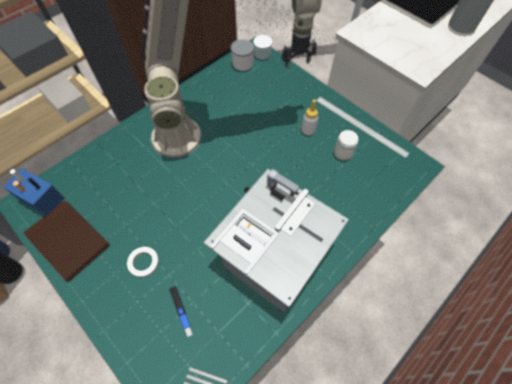

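View pics/t0.png

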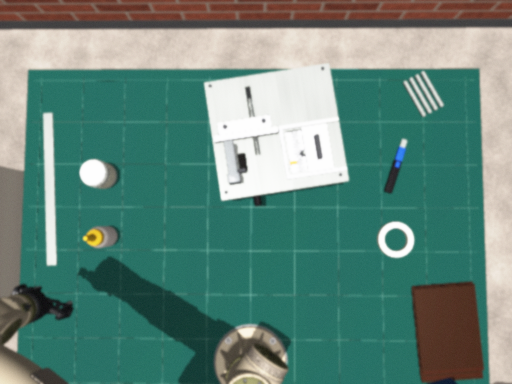

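```bash
cat > m.py <<'E'
from h import *
def cloud(d):
    v,u=np.mgrid[:384,:512]; T=np.array(d['cam_to_world']);z=d['z_map']
    P=np.stack([(u-d['cx'])/d['f']*z,-(v-d['cy'])/d['f']*z,-z],-1)
    return P@T[:3,:3].T+T[:3,3]
E
python3 - <<'E'
from m import *
for n in('top','scene'):
    d=cam(n);P=cloud(d);m=(d['z_map']>0)&(P[...,2]>.185)&(P[...,2]<.215)&(P[...,0]>.4)&(abs(P[...,1])<.4)
    m=m.astype(np.uint8);k,l,s,c=cv2.connectedComponentsWithStats(m);i=1+s[1:,4].argmax()
    Q=P[l==i][:,:2].astype(np.float32);r=cv2.minAreaRect(Q)
    print(n,len(Q),r,np.round(cv2.boxPoints(r),4).tolist(),'z',np.median(P[l==i][:,2]))
    # colour outline from image: bed contour
    if n=='top':
        sc=12;crop=d['image'][112:182,250:330];save(cv2.resize(crop,None,fx=9,fy=8.5,interpolation=cv2.INTER_CUBIC),'t1.png')
        # handle
        hm=(P[...,2]>.03)&(P[...,2]<.18)&(P[...,0]>.4)&(P[...,0]<.5)&(abs(P[...,1])<.2)
        v,u=np.nonzero(hm);print(np.c_[u,v][:40].tolist());print(np.round(P[hm][:40],3).tolist())
    else: 
        crop=d['image'][160:280,195:355];save(cv2.resize(crop,None,fx=5,fy=5,interpolation=cv2.INTER_CUBIC),'s1.png')
E
```

```text
top 12983 ((0.6968374252319336, -0.07130296528339386), (0.34211423993110657, 0.360948771238327), 8.935452461242676) [[0.4997999966144562, 0.0803999975323677], [0.555899977684021, -0.27619999647140503], [0.8938999772071838, -0.22300000488758087], [0.8378000259399414, 0.13359999656677246]] z 0.2004099535267283
[[254, 201], [255, 201], [256, 201], [257, 201], [258, 201], [259, 201], [260, 201], [254, 202], [255, 202], [256, 202], [257, 202], [258, 202], [259, 202], [260, 202], [254, 203], [255, 203], [256, 203], [257, 203], [258, 203], [259, 203], [260, 203], [254, 204], [255, 204], [256, 204], [257, 204], [258, 204], [259, 204], [260, 204], [254, 205], [255, 205], [256, 205], [257, 205], [258, 205], [259, 205], [260, 205], [255, 206], [256, 206], [257, 206], [258, 206], [259, 206]]
[[0.499, -0.012, 0.171], [0.5, -0.014, 0.166], [0.499, -0.017, 0.174], [0.5, -0.02, 0.172], [0.5, -0.023, 0.169], [0.5, -0.026, 0.164], [0.5, -0.029, 0.162], [0.497, -0.012, 0.165], [0.497, -0.014, 0.168], [0.497, -0.017, 0.167], [0.497, -0.02, 0.171], [0.496, -0.023, 0.175], [0.497, -0.026, 0.173], [0.497, 
[... 246 characters left out ...]
 0.169], [0.491, -0.02, 0.168], [0.491, -0.023, 0.171], [0.491, -0.026, 0.168], [0.491, -0.029, 0.171], [0.489, -0.012, 0.158], [0.488, -0.015, 0.165], [0.488, -0.017, 0.167], [0.488, -0.02, 0.169], [0.488, -0.023, 0.169], [0.488, -0.026, 0.167], [0.488, -0.029, 0.164], [0.485, -0.015, 0.166], [0.485, -0.017, 0.167], [0.485, -0.02, 0.165], [0.485, -0.023, 0.169], [0.485, -0.026, 0.166]]
scene 8947 ((0.697299599647522, -0.07029512524604797), (0.3412582576274872, 0.3617926836013794), 8.920555114746094) [[0.5006999969482422, 0.0820000022649765], [0.5568000078201294, -0.27549999952316284], [0.8938999772071838, -0.2224999964237213], [0.8378000259399414, 0.13490000367164612]] z 0.20073385244625697
```

View pics/t1.png

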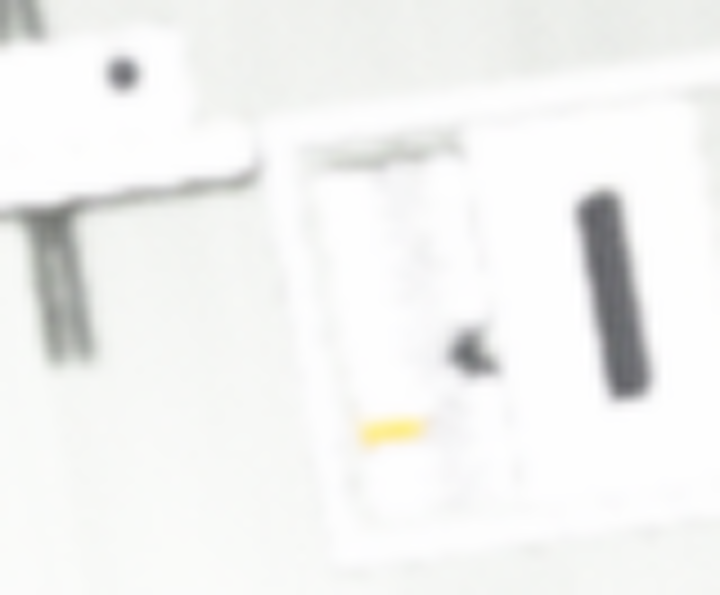

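View pics/s1.png

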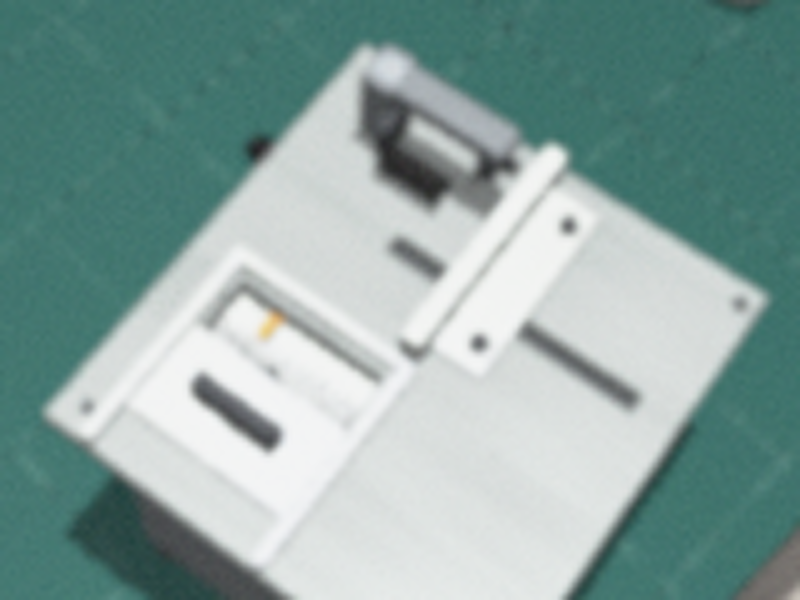

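```bash
cat >> m.py <<'E'
O=np.array([.6827,-.0425]);th=np.radians(8.93);R=np.array([[np.cos(th),-np.sin(th)],[np.sin(th),np.cos(th)]])
def cut(p): return np.r_[(np.asarray(p)[:2]-O)@R,p[2]]   # world->cutter
def wor(p): return np.r_[R@np.asarray(p)[:2]+O,p[2]]
def blobs(d,zt=.195,box=(290,308,146,172)):
    """weighted centroids of brass pointer and dark marker in cutter mm"""
    u0,u1,v0,v1=box;I=d['image'][v0:v1,u0:u1].astype(float)
    b=np.clip(I[...,0]-I[...,2]-25,0,None); g=np.clip(190-I.max(-1),0,None)
    out=[]
    for w in(b,g):
        n,l,s,c=cv2.connectedComponentsWithStats((w>0).astype(np.uint8))
        i=1+max(range(n-1),key=lambda k:w[l==k+1].sum()); w=w*(l==i)
        v,u=np.nonzero(w);W=w[v,u];out.append((u@W/W.sum()+u0,v@W/W.sum()+v0,s[i].tolist()))
    return out
E
python3 - <<'E'
from m import *
np.set_printoptions(linewidth=250,suppress=True)
d=cam('top')
for k in blobs(d):
    p=onz(d,k[0],k[1],.195);print(np.round(k[:2],2),k[2],np.round(cut(p)*1e3,1),'zmap',np.round(pt(d,round(k[0]),round(k[1]))[2],3))
I=d['image'][148:168,290:308];print(I.min(-1));print((I[...,0].astype(int)-I[...,2]))
P=cloud(d);hm=(P[...,2]>.12)&(P[...,2]<.18)&(P[...,0]>.4)&(P[...,0]<.52)&(abs(P[...,1])<.2)
Q=np.array([cut(p) for p in P[hm]])*1e3;print('handle',np.round(Q.min(0),1),np.round(Q.max(0),1),np.median(Q,0))
for x in(-199,):
    for ph in(29,):
        print(np.round(wor([x/1e3,.030+.045*np.sin(np.radians(ph)),.12+.045*np.cos(np.radians(ph))]),4))
E
```

```text
[292.95 162.23] [0, 15, 8, 4, 25] [-85.8 -66.3 195. ] zmap 0.186
[301.79 153.34] [10, 5, 5, 5, 18] [-64.6 -94.9 195. ] zmap 0.19
[[254 254 254 253 252 251 250 249 249 251 252 253 252 250 247 251 253 254]
 [254 254 254 254 253 252 250 249 250 248 247 246 245 241 240 250 253 254]
 [254 254 254 253 252 251 250 249 248 243 232 217 208 212 234 250 253 254]
 [254 254 254 253 252 251 250 248 246 237 213 173 161 195 235 250 253 254]
 [254 254 254 253 252 250 249 247 242 227 181 137 137 186 231 247 252 253]
 [254 254 254 253 252 249 247 246 240 215 160 119 124 168 207 238 251 253]
 [254 254 254 253 252 249 246 243 238 215 169 130 120 138 175 220 249 253]
 [253 254 254 254 253 252 250 246 243 236 220 181 150 154 168 211 247 253]
 [253 254 254 254 254 253 250 248 248 247 241 223 206 221 226 232 249 253]
 [253 254 254 254 254 253 252 250 249 249 246 242 243 249 249 248 251 253]
 [252 254 254 254 253 253 253 252 249 246 244 248 251 253 253 252 251 253]
 [251 253 253 253 253 253 253 252 247 242 241 245 250 253 254 253 250 252]
 [244 247 246 244 242 242 244 244 244 243 243 245 249 253 253 252 248 2
[... 1453 characters left out ...]
12   9   6   1  -1  -1  -1  -1   0  -1  -1  -1  -1]
 [ 26  36  44  56  64  60  44  21   4   0  -1  -1   0   0  -1  -1  -1  -1]
 [ 61  91 103 111 112 102  68  26   4   0   0  -1  -1   0  -1   0  -1   0]
 [ 61  96  89  81  75  60  38  12   1  -1  -1  -1   0  -1  -1  -1   0   0]
 [ 34  45  26  19  14  11   5   2  -1  -1  -1  -1  -1   0   0   0   0   0]
 [  7   7   3   1   1   0   0  -1   0  -1  -1  -1  -1   0  -1   0   0   0]
 [  1   0   0   0   0   0   0   0  -1  -1  -1  -1   0  -1   0   0  -1  -1]
 [  1   0   0   0   0   0  -1   0  -1  -1   0  -1   0  -1   0   0   0   0]]
handle [-192.2   40.   155.1] [-160.4   61.3  175.2] [-175.50187657   50.86904101  168.54608183]
[ 0.4781 -0.0222  0.1594]
```

>>> jog_arm --gripper '[1,1,1,1,1,1,1,1]' --pt "0 0 6" --pt "2.4 -5.4 7" --pt "4.8 -10.9 7" --pt "7.2 -16.3 7" --pt "9.6 -21.8 7" --pt "12 -27.2 7" --pt "14.4 -32.6 7" --pt "16.8 -38 7" --twist '[0,5,10,15,20,25,30,33.5]'

```text
clock: 1.25
tcp_pos: [0.4076, 0.1412, 0.3015]
orientation: [0.0, -0.079, 0.997, 0.0]
wrist_force: [1.1, 0.4, 0.2]
finger_gap: 0.0854
grip_force: 0.0
```

>>> jog_arm --gripper '[1,1,1,1,1,1,1,1]' --pt "2.4 -5.4 0" --pt "4.8 -10.9 0" --pt "7.1 -16.4 0" --pt "7.1 -16.4 -3" --pt "7.1 -16.4 -6" --pt "7.1 -16.4 -6" --pt "7.1 -16.4 -6" --pt "7.1 -16.4 -6" --twist '[0,0,0,0,0,0,0,0]'

```text
clock: 2.25
tcp_pos: [0.4789, -0.0209, 0.2428]
orientation: [0.001, -0.078, 0.997, -0.0]
wrist_force: [-0.4, -0.7, -0.1]
finger_gap: 0.0851
grip_force: 0.0
```

>>> jog_arm --gripper '[1,1,1,1,0,0,0,0]' --pt "0 0 -5" --pt "0 0 -10" --pt "0 0 -10" --pt "0 0 -10" --pt "0 0 -10" --pt "0 0 -10" --pt "0 0 -10" --pt "0 0 -10" --twist '[0,0,0,0,0,0,0,0]' --squeeze 60

```text
clock: 3.25
tcp_pos: [0.4784, -0.0211, 0.1416]
orientation: [0.0, -0.078, 0.997, -0.0]
wrist_force: [0.5, -1.0, 1.3]
finger_gap: 0.0132
grip_force: 56.7
```

```bash
python3 - <<'E'
from m import *
s=env.get_state();print({k:np.round(v,4).tolist() for k,v in s.items()});print(cut(s['tcp_pos']))
d=cam('top');e=cam('scene')
a=cv2.resize(d['image'][150:250,200:300],(500,500),interpolation=cv2.INTER_CUBIC)
b=cv2.resize(e['image'][140:240,180:240],(300,500),interpolation=cv2.INTER_CUBIC)
save(np.hstack([a,b]),'g1.png')
E
```

```text
{'clock': 3.25, 'joint_pos': [-0.212, 0.177, -0.3588, 1.0342, 0.0, -0.3679], 'qvel': [-0.003, 0.0026, 0.0015, -0.0024, 0.0152, -0.0021], 'tau': [-1.3461, -38.95, 28.4355, 0.0807, -0.4028, -0.0009], 'tcp_pos': [0.4784, -0.0211, 0.1416], 'orientation': [0.0003, -0.0778, 0.997, -0.0001], 'wrist_force': [0.5135, -1.0454, 1.2525], 'ft_torque': [-0.1862, -0.1713, 0.0149], 'grip_force': 56.6799, 'finger_gap': 0.0132}
[-0.19854148  0.05282771  0.14161723]
```

View pics/g1.png

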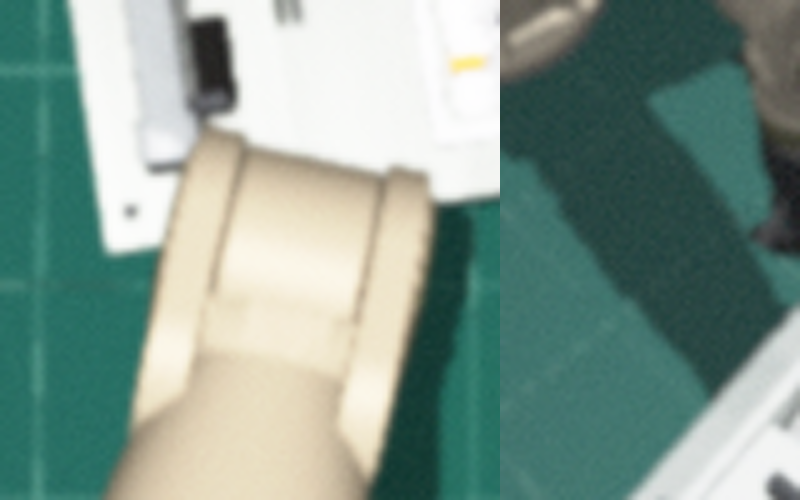

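>>> jog_arm --gripper '[0.6,0.6,0.6,0,0,0,0,0]' --pt "0 0 0" --pt "0 0 0" --pt "1.0 0.15 0" --pt "1.0 0.15 0" --pt "1.0 0.15 0" --pt "1.0 0.15 0" --pt "1.0 0.15 0" --pt "1.0 0.15 0" --twist '[0,0,0,0,0,0,0,0]'

```text
clock: 4.35
tcp_pos: [0.4883, -0.0195, 0.1414]
orientation: [0.0, -0.078, 0.997, 0.0]
wrist_force: [1.4, 1.2, 1.1]
finger_gap: 0.0188
grip_force: 58.5
```

>>> jog_arm --gripper '[0.6,0.6,0.6,0.4,0.3,0.3,0.3,0.3]' --pt "0 0 0" --pt "0 0 0" --pt "-3.16 -0.5 0" --pt "-2.5 -4.5 0" --pt "-1.92 -8.4 0" --pt "-1.92 -8.4 -4" --pt "-0.19 -8.12 -4" --pt "-0.19 -8.12 -4" --twist '[0,0,0,0,0,0,0,0]'

```text
clock: 5.35
tcp_pos: [0.4865, -0.101, 0.1009]
orientation: [-0.0, -0.078, 0.997, 0.0]
wrist_force: [-0.4, 0.0, -0.7]
finger_gap: 0.0256
grip_force: 0.0
```

>>> jog_arm --gripper '[0.3,0.3,0.3,0.3,0.3,0.3,0.3,0.3]' --pt "0.1 0.015 0" --pt "0.1 0.015 0" --pt "0.2 0.03 0" --pt "0.2 0.03 0" --pt "0.2 0.03 0" --pt "0.2 0.03 0" --pt "0.2 0.03 0" --pt "0.2 0.03 0" --twist '[0,0,0,0,0,0,0,0]'

```text
clock: 6.35
tcp_pos: [0.4882, -0.1004, 0.1013]
orientation: [-0.0, -0.078, 0.997, 0.0]
wrist_force: [0.0, 0.2, 0.1]
finger_gap: 0.0254
grip_force: 0.0
```

>>> jog_arm --gripper '[0.3,0.3,0.3,0.3,0.3,0.3,0.3,0.3]' --pt "0.1 0.015 0" --pt "0.2 0.03 0" --pt "0.2 0.03 0" --pt "0.3 0.045 0" --pt "0.3 0.045 0" --pt "0.3 0.045 0" --pt "0.3 0.045 0" --pt "0.3 0.045 0" --twist '[0,0,0,0,0,0,0,0]'

```text
clock: 7.35
tcp_pos: [0.4912, -0.1, 0.1013]
orientation: [-0.0, -0.078, 0.997, 0.0]
wrist_force: [0.1, -0.1, -0.7]
finger_gap: 0.0252
grip_force: 0.0
```

>>> jog_arm --gripper '[0.3,0.3,0.3,0.3,0.3,0.3,0.3,0.3]' --pt "0.1 0.015 0" --pt "0.1 0.015 0" --pt "0.2 0.03 0" --pt "0.2 0.03 0" --pt "0.2 0.03 0" --pt "0.2 0.03 0" --pt "0.2 0.03 0" --pt "0.2 0.03 0" --twist '[0,0,0,0,0,0,0,0]'

```text
clock: 8.35
tcp_pos: [0.4932, -0.0997, 0.1013]
orientation: [0.0, -0.078, 0.997, 0.0]
wrist_force: [0.2, 0.3, 0.0]
finger_gap: 0.0257
grip_force: 0.0
```

>>> jog_arm --gripper '[0.3,0.3,0.3,0.3,0.3,0.3,0.3,0.3]' --pt "0.05 0.008 0" --pt "0.1 0.015 0" --pt "0.1 0.015 0" --pt "0.15 0.023 0" --pt "0.15 0.023 0" --pt "0.2 0.03 0" --pt "0.2 0.03 0" --pt "0.2 0.03 0" --twist '[0,0,0,0,0,0,0,0]'

```text
clock: 9.35
tcp_pos: [0.4952, -0.0994, 0.1013]
orientation: [-0.0, -0.078, 0.997, 0.0]
wrist_force: [0.3, -0.1, 0.1]
finger_gap: 0.0252
grip_force: 0.0
```

>>> jog_arm --gripper '[0.3,0.3,0.3,0.3,0.3,0.3,0.3,0.3]' --pt "0.05 0.008 0" --pt "0.1 0.015 0" --pt "0.1 0.015 0" --pt "0.15 0.023 0" --pt "0.15 0.023 0" --pt "0.2 0.03 0" --pt "0.2 0.03 0" --pt "0.2 0.03 0" --twist '[0,0,0,0,0,0,0,0]'

```text
clock: 10.35
tcp_pos: [0.4972, -0.0991, 0.1013]
orientation: [-0.0, -0.078, 0.997, 0.0]
wrist_force: [-0.2, 0.1, -0.7]
finger_gap: 0.0256
grip_force: 0.0
```

>>> jog_arm --gripper '[0.3,0.3,0.3,0.3,0.3,0.3,0.3,0.3]' --pt "-1.1 -0.17 0" --pt "-1.1 -0.17 0" --pt "-1.1 -0.17 -4.5" --pt "-1.1 -0.17 -4.5" --pt "-0.9 -0.14 -4.5" --pt "-0.7 -0.11 -4.5" --pt "-0.6 -0.09 -4.5" --pt "-0.6 -0.09 -4.5" --twist '[0,0,0,0,0,0,0,0]'

```text
clock: 11.35
tcp_pos: [0.4917, -0.1001, 0.0569]
orientation: [0.0, -0.078, 0.997, -0.0]
wrist_force: [0.1, 0.1, -0.3]
finger_gap: 0.0256
grip_force: 0.0
```

>>> jog_arm --gripper '[0.3,0.3,0.3,0.3,0.3,0.3,0.3,0.3]' --pt "0.1 0.015 0" --pt "0.15 0.023 0" --pt "0.2 0.03 0" --pt "0.25 0.038 0" --pt "0.3 0.045 0" --pt "0.3 0.045 0" --pt "0.3 0.045 0" --pt "0.3 0.045 0" --twist '[0,0,0,0,0,0,0,0]'

```text
clock: 12.35
tcp_pos: [0.4926, -0.0996, 0.0561]
orientation: [-0.001, -0.078, 0.997, 0.0]
wrist_force: [-5.7, -1.1, 3.1]
finger_gap: 0.0257
grip_force: 0.0
```

>>> jog_arm --gripper '[0.3,0.3,0.3,0.3,0.3,0.3,0.3,0.3]' --pt "-0.6 -0.09 0" --pt "-0.6 -0.09 1.0" --pt "-0.6 -0.09 1.0" --pt "-0.3 -0.045 1.0" --pt "0 0 1.0" --pt "0.15 0.023 1.0" --pt "0.2 0.03 1.0" --pt "0.2 0.03 1.0" --twist '[0,0,0,0,0,0,0,0]'

```text
clock: 13.35
tcp_pos: [0.4922, -0.0994, 0.0657]
orientation: [-0.004, -0.077, 0.997, 0.0]
wrist_force: [-14.9, -4.4, 7.7]
finger_gap: 0.0255
grip_force: 0.0
```

```bash
cat >> m.py <<'E'
def grip(phi,x=-.198,dz=-.017,r=.045,c=(.030,.120)):
    p=np.radians(phi); return wor([x,c[0]+r*np.sin(p),c[1]+r*np.cos(p)+dz])
def rows(phis,ref,**k): return [np.round((grip(p,**k)-ref)*100,2).tolist() for p in phis]
E
python3 - <<'E'
from m import *
c=np.array([.4962,-.0994,.0663]);print('to grip',np.round((grip(27.4)-c)*100,2))
print(rows(27.4+12+np.array([0,15,30,45,60,75,90,105])-0,grip(27.4)))
E
```

```text
to grip [-1.7   7.63  7.67]
[[-0.12, 0.78, -0.52], [-0.25, 1.57, -1.38], [-0.33, 2.12, -2.41], [-0.37, 2.38, -3.56], [-0.37, 2.34, -4.73], [-0.31, 2.0, -5.85], [-0.22, 1.39, -6.85], [-0.09, 0.54, -7.65]]
```

>>> jog_arm --gripper '[0.6,0.6,0.6,0.6,0.6,0,0,0]' --pt "-4 -0.62 0" --pt "-4 -0.62 6" --pt "-4.8 3.2 7.67" --pt "-5.65 7.01 7.67" --pt "-1.7 7.63 7.67" --pt "-1.7 7.63 7.67" --pt "-1.7 7.63 7.67" --pt "-1.7 7.63 7.67" --twist '[0,0,0,0,0,0,0,0]' --squeeze 40

```text
clock: 14.35
tcp_pos: [0.479, -0.0229, 0.1431]
orientation: [0.0, -0.078, 0.997, 0.0]
wrist_force: [1.4, 0.9, 0.9]
finger_gap: 0.0135
grip_force: 36.2
```

>>> jog_arm --gripper '[0,0,0,0,0,0,0,0]' --pt "-0.06 0.4 -0.25" --pt "-0.12 0.78 -0.52" --pt "-0.19 1.2 -0.95" --pt "-0.25 1.57 -1.38" --pt "-0.29 1.85 -1.9" --pt "-0.33 2.12 -2.41" --pt "-0.37 2.38 -3.56" --pt "-0.37 2.38 -3.56" --twist '[0,0,0,0,0,0,0,0]'

```text
clock: 15.35
tcp_pos: [0.4754, 0.0004, 0.1061]
orientation: [-0.0, -0.078, 0.997, -0.001]
wrist_force: [1.5, -4.9, -0.5]
finger_gap: 0.0136
grip_force: 36.9
```

```bash
python3 - <<'E'
from m import *
ref=np.array([.4755,.0007,.1074])
for a in (84.4,264.4): 
    print(rows(a+22.5*np.arange(1,9),ref,c=(.029,.12))); ref=ref+np.round(grip(a+180,c=(.029,.12))-ref,4); print(ref)
E
```

```text
[[0.04, -0.28, -1.75], [0.17, -1.09, -3.3], [0.38, -2.43, -4.41], [0.64, -4.09, -4.92], [0.91, -5.82, -4.75], [1.15, -7.35, -3.92], [1.33, -8.45, -2.56], [1.41, -8.95, -0.88]]
[ 0.4896 -0.0888  0.0986]
[[-0.03, 0.17, 1.75], [-0.16, 0.99, 3.3], [-0.37, 2.33, 4.41], [-0.63, 3.99, 4.92], [-0.9, 5.71, 4.75], [-1.14, 7.24, 3.92], [-1.32, 8.34, 2.56], [-1.4, 8.85, 0.88]]
[ 4.756e-01 -3.000e-04  1.074e-01]
```

>>> jog_arm --gripper '[0,0,0,0,0,0,0,0]' --pt "0.04 -0.28 -1.75" --pt "0.17 -1.09 -3.3" --pt "0.38 -2.43 -4.41" --pt "0.64 -4.09 -4.92" --pt "0.91 -5.82 -4.75" --pt "1.15 -7.35 -3.92" --pt "1.33 -8.45 -2.56" --pt "1.41 -8.95 -0.88" --twist '[0,0,0,0,0,0,0,0]'

```text
clock: 16.35
tcp_pos: [0.4893, -0.0888, 0.0984]
orientation: [-0.001, -0.078, 0.997, 0.0]
wrist_force: [1.1, 4.6, -2.1]
finger_gap: 0.0137
grip_force: 36.6
```

```bash
python3 - <<'E'
from m import *
d=cam('top');k=blobs(d,box=(285,308,146,172))
for q in k: print(np.round(q[:2],2),q[2],np.round(cut(onz(d,q[0],q[1],.188))*1e3,1))
E
```

```text
[292.45 160.32] [4, 13, 8, 4, 24] [-79.3 -66.4 188. ]
[301.81 153.34] [15, 5, 5, 5, 19] [-63.7 -95.8 188. ]
```

>>> jog_arm --gripper '[0,0,0,0,0,0,0,0]' --pt "-0.03 0.17 1.75" --pt "-0.16 0.99 3.3" --pt "-0.37 2.33 4.41" --pt "-0.63 3.99 4.92" --pt "-0.9 5.71 4.75" --pt "-1.14 7.24 3.92" --pt "-1.32 8.34 2.56" --pt "-1.4 8.85 0.88" --twist '[0,0,0,0,0,0,0,0]'

```text
clock: 17.4
tcp_pos: [0.4754, 0.0006, 0.1063]
orientation: [-0.0, -0.078, 0.997, -0.0]
wrist_force: [-1.0, -9.0, 2.4]
finger_gap: 0.0134
grip_force: 38.4
```

>>> jog_arm --gripper '[0,0,0,0,0,0,0,0]' --pt "0.03 -0.17 -1.75" --pt "0.16 -0.99 -3.3" --pt "0.37 -2.33 -4.41" --pt "0.63 -3.99 -4.92" --pt "0.9 -5.71 -4.75" --pt "1.14 -7.24 -3.92" --pt "1.32 -8.34 -2.56" --pt "1.4 -8.85 -0.88" --twist '[0,0,0,0,0,0,0,0]'

```text
clock: 18.4
tcp_pos: [0.4893, -0.0888, 0.0982]
orientation: [-0.001, -0.078, 0.997, 0.0]
wrist_force: [0.4, 3.8, -1.8]
finger_gap: 0.0134
grip_force: 37.3
```

>>> jog_arm --gripper '[0,0,0,0,0,0,0,0]' --pt "-0.03 0.17 1.75" --pt "-0.16 0.99 3.3" --pt "-0.37 2.33 4.41" --pt "-0.63 3.99 4.92" --pt "-0.9 5.71 4.75" --pt "-1.14 7.24 3.92" --pt "-1.32 8.34 2.56" --pt "-1.4 8.85 0.88" --twist '[0,0,0,0,0,0,0,0]'

```text
clock: 19.4
tcp_pos: [0.4754, 0.0006, 0.1068]
orientation: [0.0, -0.078, 0.997, -0.001]
wrist_force: [-0.3, -9.5, 1.9]
finger_gap: 0.0134
grip_force: 38.5
```

```bash
python3 - <<'E'
from m import *
d=cam('top');k=blobs(d,box=(284,308,140,172))
for q in k: print(np.round(q[:2],2),q[2],np.round(cut(onz(d,q[0],q[1],.188))*1e3,1))
print(np.round(cut(env.get_state()['tcp_pos'])*1e3,1))
E
```

```text
[291.87 155.08] [4, 14, 8, 4, 23] [-64.3 -67.2 188. ]
[301.81 153.33] [16, 11, 5, 5, 18] [-63.7 -95.8 188. ]
[-198.2   74.6  104.8]
```

```bash
python3 - <<'E'
from m import *
I=np.mean([cam('top')['image'] for _ in range(4)],0).astype(np.uint8)
c=I[142:170,278:314];g=cv2.LUT(c,(255*(np.arange(256)/255)**2.2).astype(np.uint8))
a=cv2.resize(g,None,fx=20,fy=20,interpolation=cv2.INTER_CUBIC)
save(a,'z1.png')
e=np.mean([cam('scene')['image'] for _ in range(4)],0).astype(np.uint8);np.save('e.npy',e)
np.set_printoptions(linewidth=220)
print(I[147:163,284:308].min(-1))
E
```

```text
[[251 248 247 251 253 254 254 254 253 252 249 247 248 247 249 251 253 253 253 252 250 252 253 254]
 [252 249 247 250 253 253 254 254 253 253 252 251 250 249 249 251 252 252 252 250 246 251 253 254]
 [252 250 246 248 252 253 254 254 254 253 253 251 250 249 249 248 246 245 244 240 240 250 253 254]
 [252 249 245 247 252 253 254 254 254 253 252 251 249 248 247 243 232 216 208 213 234 250 253 254]
 [252 248 245 247 252 253 254 254 254 253 251 250 249 247 244 236 212 174 160 193 233 249 253 253]
 [252 249 246 247 251 253 253 253 252 252 250 249 248 246 241 226 182 137 138 186 229 245 252 253]
 [253 251 248 246 246 246 246 243 240 237 234 237 242 244 239 213 157 115 121 166 208 236 250 253]
 [252 252 249 243 232 219 208 197 185 179 179 202 230 240 237 214 170 131 119 139 171 218 248 253]
 [252 252 250 241 219 176 154 143 137 139 155 195 231 241 242 236 218 179 150 154 167 209 246 253]
 [252 253 251 244 222 186 170 170 174 180 198 229 242 245 247 246 240 222 206 219 224 231 248 253]
 [252 253 251 246 234 223 228 234 236 238 242 247 250 249 249 248 245 242 243 248 249 248 250 253]
 [252 253 251 247 240 239 247 251 252 252 252 252 252 252 248 245 244 247 251 252 253 252 251 252]
 [252 253 252 248 243 242 251 253 254 253 253 253 253 251 247 242 240 245 250 252 253 252 250 251]
 [252 253 252 249 244 243 251 253 254 254 253 253 252 249 245 243 242 244 249 252 253 252 247 251]
 [251 253 253 250 245 245 251 253 254 254 253 253 251 248 244 242 243 246 250 253 253 252 248 251]
 [249 252 253 250 246 247 252 253 254 254 254 253 252 249 246 243 243 246 250 252 253 252 250 252]]
```

View pics/z1.png

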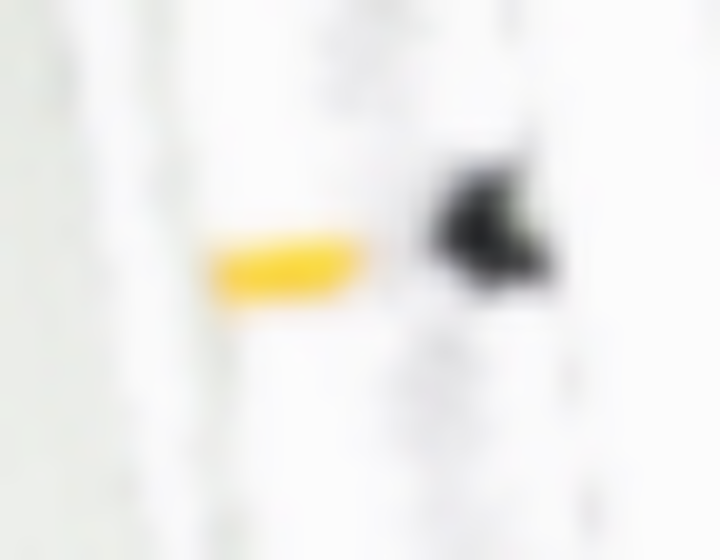

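```bash
cat >> m.py <<'E'
def rect(d,img,z=.188,x=(-100,-30),y=(-118,-52),s=2):
    """image resampled onto cutter plane z; rows: x' from high to low, cols: y' from high to low (s px/mm)"""
    X=np.arange(x[1],x[0],-1/s);Y=np.arange(y[1],y[0],-1/s)
    T=np.array(d['cam_to_world']);XX,YY=np.meshgrid(X,Y,indexing='ij')
    W=np.stack([XX,YY],-1)/1e3@R.T+O;W=np.dstack([W,np.full(XX.shape,z)])
    C=(W-T[:3,3])@T[:3,:3];u=d['cx']+d['f']*C[...,0]/-C[...,2];v=d['cy']-d['f']*C[...,1]/-C[...,2]
    return X,Y,cv2.remap(img,u.astype(np.float32),v.astype(np.float32),cv2.INTER_CUBIC)
E
python3 - <<'E'
from m import *
out=[]
for n in('top','scene'):
    ds=[cam(n) for _ in range(4)];d=ds[0];I=np.mean([q['image'] for q in ds],0).astype(np.uint8)
    X,Y,r=rect(d,I);out.append(cv2.resize(r,None,fx=2.8,fy=3.6,interpolation=cv2.INTER_CUBIC))
    f=r.astype(float)
    print(n,[round(float(pt(d,*uv)[2]),3) for uv in ((292,155),(302,153))] if n=='top' else '')
    for nm,w,ys in(('brass',np.clip(f[...,0]-f[...,2]-10,0,None),range(-56,-84,-2)),('dark',np.clip(.8*np.median(f[:,40:90].min(-1))-f.max(-1),0,None),range(-82,-108,-2))):
        res=[]
        for y in ys:
            c=w[:,abs(Y-y)<.6].mean(1); c=np.where((X>-85)&(X<-45),c,0)
            res.append((y,round(float((c@X)/max(c.sum(),1e-6)),1),int(c.max())))
        print(nm,res)
save(np.hstack(out),'r1.png');print(out[0].shape)
E
```

```text
top [0.186, 0.19]
brass [(-56, -64.3, 17), (-58, -64.1, 50), (-60, -64.1, 81), (-62, -64.1, 94), (-64, -64.1, 101), (-66, -64.2, 104), (-68, -64.3, 105), (-70, -64.4, 106), (-72, -64.5, 99), (-74, -64.3, 79), (-76, -64.0, 53), (-78, -63.9, 23), (-80, -63.5, 1), (-82, 0.0, 0)]
dark [(-82, 0.0, 0), (-84, 0.0, 0), (-86, 0.0, 0), (-88, 0.0, 0), (-90, -63.0, 21), (-92, -62.9, 60), (-94, -63.1, 83), (-96, -63.2, 82), (-98, -63.6, 68), (-100, -65.7, 51), (-102, -67.8, 26), (-104, -68.2, 0), (-106, 0.0, 0)]
scene 
brass [(-56, -62.5, 23), (-58, -62.5, 51), (-60, -62.3, 80), (-62, -62.2, 94), (-64, -62.0, 93), (-66, -61.8, 91), (-68, -61.6, 89), (-70, -61.5, 87), (-72, -61.4, 85), (-74, -61.2, 82), (-76, -61.0, 74), (-78, -60.9, 59), (-80, -60.8, 40), (-82, -60.8, 17)]
dark [(-82, 0.0, 0), (-84, 0.0, 0), (-86, 0.0, 0), (-88, 0.0, 0), (-90, 0.0, 0), (-92, -60.8, 0), (-94, -60.7, 6), (-96, -60.2, 0), (-98, 0.0, 0), (-100, 0.0, 0), (-102, 0.0, 0), (-104, 0.0, 0), (-106, 0.0, 0)]
(504, 370, 3)
```

View pics/r1.png

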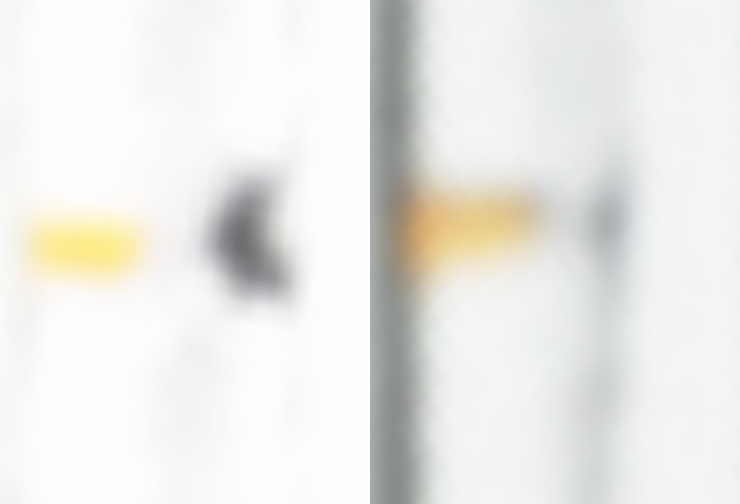

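>>> jog_arm --gripper '[0,0,0,0,0,0,0,0]' --pt "0.03 -0.17 -1.75" --pt "0.16 -0.99 -3.3" --pt "0.37 -2.33 -4.41" --pt "0.63 -3.99 -4.92" --pt "0.9 -5.71 -4.75" --pt "1.14 -7.24 -3.92" --pt "1.32 -8.34 -2.56" --pt "1.4 -8.85 -0.88" --twist '[0,0,0,0,0,0,0,0]'

```text
clock: 21.25
tcp_pos: [0.4894, -0.0891, 0.0992]
orientation: [-0.0, -0.078, 0.997, 0.0]
wrist_force: [-1.0, 6.0, -2.6]
finger_gap: 0.0135
grip_force: 37.6
```

```bash
cat >> m.py <<'E'
def tips(N=4,pr=True):
    o={}
    for n in('top','scene'):
        ds=[cam(n) for _ in range(N)];d=ds[0];I=np.mean([q['image'] for q in ds],0).astype(np.uint8)
        X,Y,r=rect(d,I);f=r.astype(float)
        def c(w,y0,y1):
            q=w[:,(Y<=y0)&(Y>=y1)].sum(1);q=np.where((X>-95)&(X<-45),q,0);return round(float(q@X/max(q.sum(),1e-6)),2)
        b=np.clip(f[...,0]-f[...,2]-10,0,None);k=np.clip(.8*np.median(f[:,40:90].min(-1))-f.max(-1),0,None)
        o[n]=dict(brass_tip=c(b,-72,-79),brass=c(b,-62,-79),dark_tip=c(k,-89.5,-95))
    if pr: print(o)
    return o
E
python3 - <<'E'
from m import *
tips();s=env.get_state();print(np.round(cut(s['tcp_pos'])*1e3,1),s['clock'])
E
```

```text
{'top': {'brass_tip': -58.93, 'brass': -59.12, 'dark_tip': -63.0}, 'scene': {'brass_tip': -56.34, 'brass': -56.52, 'dark_tip': -60.73}}
[-198.1  -15.7   98.8] 21.65
```

>>> jog_arm --gripper '[0,0,0,0,0,0,0,0]' --pt "-0.08 0.51 -1.68" --pt "-0.26 1.61 -3.04" --pt "-0.5 3.14 -3.87" --pt "-0.77 4.76 -4.04" --pt "-1.03 6.42 -3.53" --pt "-1.24 7.76 -2.42" --pt "-1.37 8.68 -0.87" --pt "-1.4 8.85 0.88" --twist '[0,0,0,0,0,0,0,0]'

```text
clock: 22.65
tcp_pos: [0.4754, 0.0004, 0.108]
orientation: [-0.0, -0.078, 0.997, -0.0]
wrist_force: [-1.6, -6.1, -4.8]
finger_gap: 0.014
grip_force: 37.8
```

```bash
python3 - <<'E'
from m import *
tips();s=env.get_state();p=cut(s['tcp_pos'])*1e3;print(np.round(p,1),s['clock'],np.degrees(np.arctan2(p[1]-29.3,p[2]+17-120)))
r=grip(84.4,c=(.029,.12));print(rows([82,80,78,76,74,72,70,68],r,c=(.029,.12)))
E
```

```text
{'top': {'brass_tip': -63.52, 'brass': -63.48, 'dark_tip': -63.01}, 'scene': {'brass_tip': -59.76, 'brass': -60.18, 'dark_tip': -60.58}}
[-198.1   74.2  107.5] 23.05 84.29454357103405
[[0.0, -0.02, 0.19], [0.01, -0.05, 0.34], [0.01, -0.08, 0.5], [0.02, -0.11, 0.65], [0.02, -0.15, 0.8], [0.03, -0.2, 0.95], [0.04, -0.25, 1.1], [0.05, -0.3, 1.25]]
```

>>> jog_arm --gripper '[0,0,0,0,0,0,0,0]' --pt "0.0 -0.02 0.19" --pt "0.01 -0.05 0.34" --pt "0.01 -0.08 0.5" --pt "0.02 -0.11 0.65" --pt "0.02 -0.11 0.65" --pt "0.02 -0.11 0.65" --pt "0.02 -0.11 0.65" --pt "0.02 -0.11 0.65" --twist '[0,0,0,0,0,0,0,0]'

```text
clock: 24.05
tcp_pos: [0.4757, -0.0011, 0.114]
orientation: [-0.0, -0.078, 0.997, 0.0]
wrist_force: [-3.1, 0.8, 0.1]
finger_gap: 0.0131
grip_force: 38.6
```

```bash
python3 - <<'E'
from m import *
tips();s=env.get_state();p=cut(s['tcp_pos'])*1e3;print(np.round(p,1),s['clock'],s['wrist_force'],np.degrees(np.arctan2(p[1]-29.3,p[2]+17-120)))
out=[]
for n in('top','scene'):
    d=cam(n);X,Y,r=rect(d,np.mean([cam(n)['image'] for _ in range(3)],0).astype(np.uint8),x=(-80,-45))
    r=cv2.resize(r,None,fx=2.8,fy=7,interpolation=cv2.INTER_CUBIC);out.append(r)
save(np.hstack(out),'r2.png')
E
```

```text
{'top': {'brass_tip': -63.78, 'brass': -63.75, 'dark_tip': -62.99}, 'scene': {'brass_tip': -59.98, 'brass': -60.46, 'dark_tip': -60.58}}
[-198.1   73.   113.9] 24.45 [-2.69869850e+00  1.15989352e+00  4.16138792e-04] 75.96801612436748
```

View pics/r2.png

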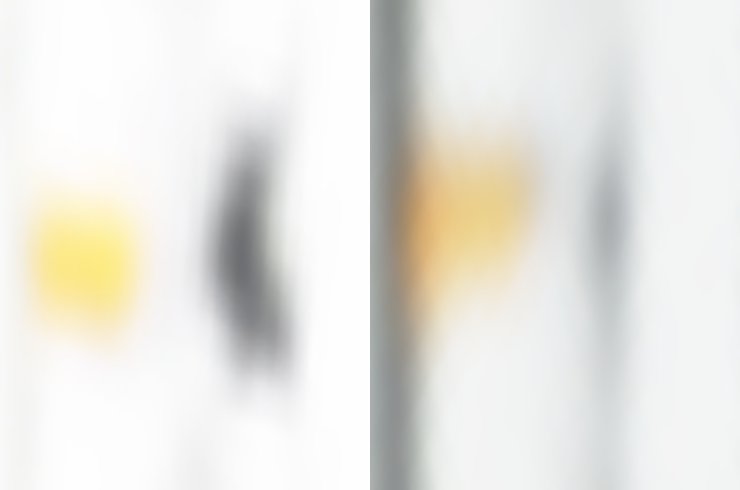

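>>> jog_arm --gripper '[0.6,0.6,0.6,0.6,0.6,0.6,0.6,0.6]' --pt "0 0 0" --pt "0 0 0" --pt "0 0 0" --pt "-4.0 -0.62 0" --pt "-4.0 -0.62 6" --pt "-4.0 -0.62 12" --pt "-4.0 -0.62 17" --pt "-4.0 -0.62 17" --twist '[0,0,0,0,0,0,0,0]'

```text
clock: 25.85
tcp_pos: [0.4383, -0.008, 0.2883]
orientation: [0.004, -0.078, 0.997, -0.001]
wrist_force: [0.3, 0.2, -0.3]
finger_gap: 0.0516
grip_force: 0.0
```

```bash
python3 - <<'E'
from m import *
d=cam('top');s=env.get_state();I=d['image'];P=cloud(d)
m=np.zeros(I.shape[:2],np.uint8);m[125:170,305:335]=(I[125:170,305:335].max(-1)<140)
n,l,st,c=cv2.connectedComponentsWithStats(m);i=1+st[1:,4].argmax()
b=cut(onz(d,*c[i],.229));print(st[i],c[i],'bar',b*1e3,'z',np.median(P[l==i][:,2]))
g=wor([b[0],b[1]-.035,.215]);print('tcp',s['tcp_pos'],'delta cm',np.round((g-s['tcp_pos'])*100,2),'left unit',R[:,1])
hm=(P[...,2]>.10)&(P[...,2]<.18)&(P[...,0]>.4)&(P[...,0]<.52)&(abs(P[...,1])<.2)
Q=np.array([cut(p) for p in P[hm]])*1e3;print('handle',Q.min(0),Q.max(0))
tips()
E
```

```text
[315 135   7  23  90] [317.7        146.21111111] bar [ -56.45699741 -136.90419001  229.        ] z 0.22953815450955406
tcp [ 0.43722609 -0.00774513  0.28588503] delta cm [ 21.64 -21.33  -7.09] left unit [-0.15522766  0.98787872]
handle [-167.95392164   63.29509454  129.73653141] [-158.72822463   83.26004647  142.54569724]
{'top': {'brass_tip': -63.75, 'brass': -63.72, 'dark_tip': -62.98}, 'scene': {'brass_tip': -60.01, 'brass': -60.48, 'dark_tip': -60.57}}
```

>>> jog_arm --gripper '[0,0,0,0,0,0,0,0]' --pt "4.4 -4.3 0" --pt "8.7 -8.6 0" --pt "13 -12.8 0" --pt "17.4 -17 0" --pt "21.8 -21.3 0" --pt "21.8 -21.3 0" --pt "21.8 -21.3 -4" --pt "21.8 -21.3 -6.9" --twist '[0,0,0,0,0,0,0,0]'

```text
clock: 27.3
tcp_pos: [0.6529, -0.2196, 0.2132]
orientation: [-0.001, -0.078, 0.997, 0.001]
wrist_force: [0.2, -0.0, 0.2]
finger_gap: 0.0
grip_force: 0.0
```

>>> jog_arm --gripper '[0,0,0,0,0,0,0,0]' --pt "0 0 0" --pt "0 0 0" --pt "-0.15 1 0" --pt "-0.31 2 0" --pt "-0.46 3 0" --pt "-0.62 4 0" --pt "-0.78 5 0" --pt "-0.93 6 0" --twist '[0,0,0,0,0,0,0,0]'

```text
clock: 28.3
tcp_pos: [0.6444, -0.1598, 0.215]
orientation: [0.0, -0.078, 0.997, -0.0]
wrist_force: [0.8, -2.1, 2.4]
finger_gap: 0.0001
grip_force: 1.3
```

```bash
python3 - <<'E'
from m import *
s=env.get_state();print(cut(s['tcp_pos'])*1e3,s['wrist_force'],s['finger_gap'])
d=cam('scene');a=cv2.resize(d['image'][150:290,190:350],(640,560),interpolation=cv2.INTER_CUBIC);save(a,'c1.png')
E
```

```text
[ -56.00765347 -109.89322303  214.9831569 ] [ 0.77771075 -2.1468196   2.36022833] 8.976143446100127e-05
```

View pics/c1.png

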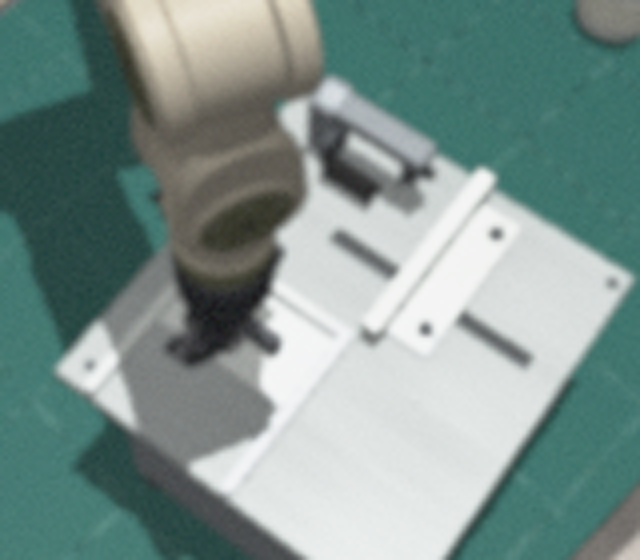

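>>> jog_arm --gripper '[0,0,0,0,0,0,0,0]' --pt "-0.08 0.5 0" --pt "-0.15 1 0" --pt "-0.23 1.5 0" --pt "-0.31 2 0" --pt "-0.35 2.3 0" --pt "-0.4 2.6 0" --pt "-0.43 2.8 0" --pt "-0.43 2.8 0" --twist '[0,0,0,0,0,0,0,0]'

```text
clock: 29.35
tcp_pos: [0.6435, -0.1549, 0.2154]
orientation: [0.001, -0.07, 0.997, -0.019]
wrist_force: [6.5, -62.8, -10.0]
finger_gap: 0.0
grip_force: 31.3
```

>>> jog_arm --gripper '[0,0,0,0,0,0,0,0]' --pt "0.3 -2 0" --pt "0.6 -4 0" --pt "0.6 -4 3" --pt "0.6 -4 8" --pt "-4.4 -7 10" --pt "-9 -10 10" --pt "-14 -12 10" --pt "-14 -12 10" --twist '[0,0,0,0,0,0,0,0]'

```text
clock: 30.35
tcp_pos: [0.4972, -0.252, 0.3151]
orientation: [-0.001, -0.077, 0.997, 0.001]
wrist_force: [0.9, -0.5, 0.5]
finger_gap: 0.0002
grip_force: 0.0
```

```bash
python3 - <<'E'
from m import *
d=cam('top');I=d['image'];P=cloud(d)
m=np.zeros(I.shape[:2],np.uint8);m[125:170,280:335]=(I[125:170,280:335].max(-1)<140)
n,l,st,c=cv2.connectedComponentsWithStats(m)
for i in range(1,n):
    if st[i,4]>25: print(st[i],c[i],'dark',cut(onz(d,*c[i],.229))*1e3,'z',np.median(P[l==i][:,2]))
a=cv2.resize(I[105:205,200:350],(750,500),interpolation=cv2.INTER_CUBIC);save(a,'c2.png')
E
```

```text
[296 138   7  23  82] [298.82926829 149.17073171] dark [-56.58466166 -84.42571726 229.        ] z 0.22941486523425547
```

View pics/c2.png

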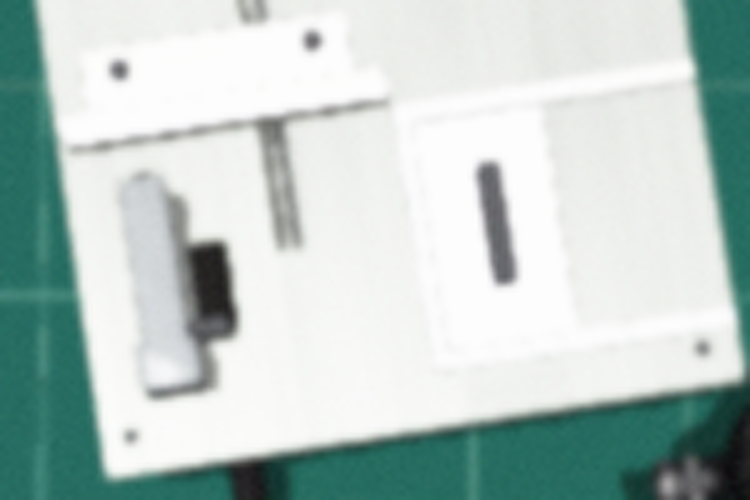

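```bash
python3 - <<'E'
from workcell import env
print(env.hand_in())
E
```

```text
the job is handed in; nothing more can be done
None
```

I handed the job in at about 30 s of the 72 s allowed; the call gave no verdict. By the camera images, the pointer ran about 4 mm past the marker and was wound forward again. It stopped about 0.3 mm short of the marker (estimate good to roughly 0.5 mm), with the slack taken up clockwise. The cover came up hard against its stop (about 63 N at the wrist) with its bar over the middle of the trough, and the arm ended clear of everything.

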